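Roll the hex bars colour mark up

ROBOT

A 6-joint arm with a two-finger parallel gripper is mounted at the origin on a cart in front of the work surface, level with it; the furniture and walls round the work are solid. World frame = base frame: x ahead of the robot, y to its left, z up, the work surface at z = 0. Lengths are in m, angles in rad, forces in N, time in s.
With the tool pointing down it reaches from about 0.25 to 0.725 m from the base axis. Payload 4 kg.
Tool frame: the origin (TCP) lies midway between the tips of the shut fingers; the grasp point (between the pads) lies 19 mm behind it; y points along the fingers, x is the direction in which the jaws open and shut, and the axes are right-handed (so a half turn about y gives the same grasp; the last joint's range is limited). The gripper opens to 85 mm and grips with 20 to 120 N. Pads are 22 mm wide; open, the fingers measure 114 mm over their backs; the gripper's body (76 mm by 85 mm) begins 54 mm behind the grasp point. The pads swing forward as they close: fully open they stand 13 mm farther back than shut.
Start: joints at [-1.204, 0.241, 0.005, 1.335, 0, 1.571], TCP at [0.179, -0.467, 0.205] pointing down, gripper open.
Joint ranges: [-2.72, 2.72], [-1.05, 1.87], [-1.09, 1.28], [-1.99, 2.15], [-1.42, 1.44], [-3.14, 3.14]. Speed limits (rad/s): [2.79, 2.79, 3.14, 3.14, 3.14, 3.14].

INTERFACE

Orientations are given as a unit quaternion [x, y, z, w].
In Python, from workcell import bot gives the robot as it stands. The module is installed in compiled form; this text tells all that it offers.
- The arm moves only by the shell command python3 -m inch 'ROWS'. ROWS is text: rows parted by semicolons, each of 7 numbers parted by spaces: the turn, a rotation vector about the tool's x, y, z in degrees, then the shift along the tool's x, y, z in mm, then the closure, from 0 (fully open) to 1 (shut). In form: ax ay az dx dy dz fingers; .... A call has 1 to 12 rows; each row shifts and turns the commanded pose from where the row before left it, along the tool's axes as they then stand; what a row does not reach is not made up. A row lasts 1/8 s, in which the tool goes at most 62.5 mm and 10.7 degrees, less where a joint would pass 70% of its speed; a pose out of reach is approached as far as the arm can. A call with a gripper value outside its range is refused whole. The fingers move at their own pace and stop on an object; the grip force is fixed at half the most. Time passes only in rows, so rows that do not move let the fingers close. It gives the time, the measured TCP pose, the force and the opening at its end, in the units of the state.
- bot.get_obs(): the state, without advancing time (a new reading comes with each control period).
- bot.camera(name): name is "side" or "top"; returns a dict with "color" (480x640x3 uint8, blue, green, red), "fx", "fy", "cx", "cy" (pixels), "k1" (the pictures are not rectified: a ray, as slopes to the right and down, at radius r is drawn at 1 + k1 r^2 times it, then the intrinsics apply), "extrinsics" (4x4, takes a point from world to camera coordinates). Camera axes: x right, y up, looking along -z (the intrinsics and any distortion apply to the point x, -y, -z); pixel columns grow to the right and rows downward; lengths in m; the calibration is good to about 2 mm. A picture is of the moment at which its call begins. There is no depth.
- bot.job_done(): hands the job in, once; it reports no verdict.
Trained networks look in the newest picture that a camera, given by its name, has taken for a name from the list of things; names that differ only in an ending like _2 or _b are one class to them, and where a whole thing is asked for, a point or a joint stands for the part that bears it (a point fixed in the world has none). Each returns a list of dicts, best first, with "conf" (0 to 1); they miss things now and then, are a little off and sometimes report something else, mostly with a low value. They report only what shows in the picture. A call takes as long as a camera call.
- bot.look_for(name, camera): "extent" ([left, top, right, bottom] in pixels, round what is visible of it).
- bot.cut_out(name, camera): "region" (480x640 bool, what is visible of it) and "extent" ([left, top, right, bottom] in pixels, round what is visible of it).
- bot.spot_point(name, camera): "point" ([column, row] in pixels: a listed point, or the origin of a listed thing).
The state is a dict: "clock": time; "joint_pos": joint angles; "joint_vel": joint speeds; "tau": joint torques, N m; "eef_pos": TCP position; "tool_rot": TCP orientation; "ft_force": force on the tool from outside, world axes, zero at the start; "ft_torque": the same for the moment, N m; "grip_width": finger opening in m.
Only numpy, scipy, OpenCV 4.12 (cv2) and the standard library are available. Lean on these libraries where they do the work, as an engineer would, in place of code of your own. Each camera call takes 0.05 s, during which the arm holds its last target.

TASK

Two hexagonal aluminium bars lie in the blue bar rest with their painted flats turned away. Turn each bar over, flat by flat, until its painted flat faces straight up, and leave both bars lying fully down in the rest's saddles, one in each lane. Set the bars down rather than letting them drop, and leave the other loose things on the table where they are.

Things in the scene. Friction and masses are not known exactly. Their poses are not given: they have to be found in the camera images.
- bar_rest: blue steel bar rest, fixed: base plate 108 (x) x 196 (y) x 6 mm carrying two cross beams along y, 14 mm thick, at x = -45 and +45 mm (76 mm clear between them, with only the base plate below). Origin: centre of the underside, z up. Two lanes for bars run along x at y = +60 and -60 mm; in each lane both beams have a saddle.
- lane_0 (a point): centre of a bar seated in the +y lane: 75 mm above the table, midway between the beams; axes as the rest's. A saddle is a flat floor 54 mm above the table, 27 mm wide, between two black cheeks that rise 10 mm from it and slope outward like a hexagon's lower flats (30 degrees from vertical), with 1.5 mm play each side of a bar
- lane_1 (a point): the same for the -y lane
- bar_yellow: loose hexagonal aluminium bar, 140 mm long, 42 mm across flats (flats 24 mm wide), 0.44 to 0.66 kg, safe to grip at 60 N; a yellow stripe along one flat and a yellow tick on each end face beside it. Origin: its centre; x along its length, z out through the painted flat. Starts seated in a lane, a flat on top, the painted flat on a lower sloping side (two flats from the top)
- bar_red: the same bar with a red stripe and ticks, seated in the other lane, its painted flat on an upper sloping side (one flat from the top). In both, with a flat on top, the pairs of opposite side flats slope 30 degrees from vertical
- pinion: dark toothed pinion, 57 mm across, 30 mm tall; bystander. Origin: centre of the underside
- part_box_blue: small blue box, 56 x 76 x 62 mm; bystander. Origin: centre of the underside
- box_black: flat black plastic box, 122 x 152 x 54 mm; bystander. Origin: centre of the underside
- part_carton_l: small brown carton, 61 x 63 x 50 mm; bystander. Origin: centre of the underside

How it is judged:
At the end, for the whole second after the job is handed in: Each bar's painted flat faces up within 0.06 rad; each bar is seated in a lane of its own: its centre within 20 mm horizontally of that lane's site and within 4 mm of its height, lying along the lane within 0.08 rad; both at rest (angle between each of bar_yellow, bar_red's own z axis and vertical below 0.06 rad and angle between the x axis of each of bar_yellow, bar_red and the x axis of bar_rest, either way round below 0.08 rad and linear speed of each of bar_yellow, bar_red below 0.01 m/s and angular speed of each of bar_yellow, bar_red below 0.05 rad/s and ((horizontal distance between bar_yellow and lane_0 below 0.02 m and z of bar_yellow in the frame of lane_0 between -0.004 and 0.004 m and horizontal distance between bar_red and lane_1 below 0.02 m and z of bar_red in the frame of lane_1 between -0.004 and 0.004 m) or (horizontal distance between bar_yellow and lane_1 below 0.02 m and z of bar_yellow in the frame of lane_1 between -0.004 and 0.004 m and horizontal distance between bar_red and lane_0 below 0.02 m and z of bar_red in the frame of lane_0 between -0.004 and 0.004 m))); the robot touches nothing.
It fails at once if the yellow-marked bar was dropped (falling faster than 0.5 m/s with no finger on it) (linear speed of bar_yellow above 0.5 m/s and contact force between the fingers and bar_yellow below 0.1 N).
It fails at once if the red-marked bar was dropped (falling faster than 0.5 m/s with no finger on it) (linear speed of bar_red above 0.5 m/s and contact force between the fingers and bar_red below 0.1 N).
It fails at once if the pinion, small brown carton, blue box or black box was moved more than 30 mm (distance of any of pinion, part_box_blue, box_black, part_carton_l from where it was at the start of the episode above 0.03 m).
It also fails if it takes over 67 s, if anything falls off the work surface, if the arm or the gripper's body presses on something with over 40 N, if the wrist force passes 120 N, or if a joint passes its speed limit or range.

## Working session

There is one attempt and no reset: what is moved stays moved. The work goes in short steps, Python scripts to look and compute and a shell command to move; the robot and the scene stay as the last step left them, time stands still between calls to the robot, and variables do not carry over. Pictures are saved under pics/ and viewed, and the job is handed in when it is done.

```bash
ls -la; mkdir -p pics; python3 - <<'E'
from workcell import bot
import cv2,numpy as np
o=bot.get_obs()
for k,v in o.items(): print(k,np.round(v,4))
for c in ['side','top']:
    d=bot.camera(c); cv2.imwrite(f'pics/{c}0.png',d['color'])
    print(c,d['fx'],d['fy'],d['cx'],d['cy'],d['k1']); print(np.round(d['extrinsics'],4))
    for n in ['bar_rest','lane_0','lane_1','bar_yellow','bar_red','pinion','part_box_blue','box_black','part_carton_l']:
        r=bot.look_for(n,c)[:2]; s=bot.spot_point(n,c)[:2]
        print(n,[(np.round(x['extent']).tolist(),round(x['conf'],2)) for x in r],[(np.round(x['point'],1).tolist(),round(x['conf'],2)) for x in s])
E
```

```text
total 12
drwxr-xr-x  3 agent agent 4096 Dec  7 13:50 .
drwxr-xr-x 23 root  root  4096 Dec  7 13:50 ..
drwxr-xr-x  2 agent agent 4096 Dec  7 13:50 pics
clock 0.0
joint_pos [-1.204   0.2414  0.0037  1.3352 -0.      1.5708]
joint_vel [-0.0002 -0.0033 -0.0007  0.0008 -0.0001 -0.0008]
tau [-4.00000e-04 -3.72316e+01  2.52409e+01  1.69000e-02  1.00000e-04
  0.00000e+00]
eef_pos [ 0.1791 -0.4661  0.2041]
tool_rot [-0.5824  0.4011 -0.3998  0.5832]
ft_force [ 0.6089 -0.3029 -0.1541]
ft_torque [-0.0301 -0.0154  0.0032]
grip_width 0.0852
side 615.653247377529 615.653247377529 313.68994524146683 247.7208637844594 -0.20907391550753762
[[-0.9982  0.0594  0.0043  0.5432]
 [-0.0386 -0.6996  0.7135  0.0237]
 [ 0.0454  0.7121  0.7006 -1.4968]
 [ 0.      0.      0.      1.    ]]
bar_rest [([312.0, 201.0, 358.0, 261.0], 0.79), ([399.0, 314.0, 427.0, 336.0], 0.42)] [([332.7, 232.2], 0.59)]
lane_0 [([315.0, 200.0, 358.0, 262.0], 0.73)] [([342.7, 225.3], 0.94), ([336.9, 194.2], 0.65)]
lane_1 [([315.0, 200.0, 358.0, 262.0], 0.73)] [([342.7, 225.3], 0.94), ([336.9, 194.2], 0.65)]
bar_yellow [([309.0, 185.0, 3
[... 853 characters left out ...]
, 439.0, 288.0], 0.77)] [([420.2, 263.4], 0.88), ([359.4, 259.3], 0.83)]
lane_1 [([337.0, 230.0, 439.0, 288.0], 0.77)] [([420.2, 263.4], 0.88), ([359.4, 259.3], 0.83)]
bar_yellow [([405.0, 224.0, 435.0, 300.0], 0.63)] [([423.3, 261.7], 0.76)]
bar_red [([345.0, 215.0, 374.0, 288.0], 0.68)] [([360.1, 252.3], 0.74), ([189.5, 315.7], 0.38)]
pinion [([217.0, 314.0, 250.0, 338.0], 0.8)] [([231.2, 323.9], 0.84)]
part_box_blue [([161.0, 297.0, 205.0, 337.0], 0.86), ([340.0, 228.0, 440.0, 286.0], 0.64)] [([190.1, 317.7], 0.84), ([295.7, 258.3], 0.67)]
box_black [([279.0, 137.0, 356.0, 205.0], 0.74)] [([313.2, 172.7], 0.82)]
part_carton_l [([279.0, 240.0, 315.0, 276.0], 0.87)] [([299.0, 258.2], 0.71)]
```

View pics/side0.png

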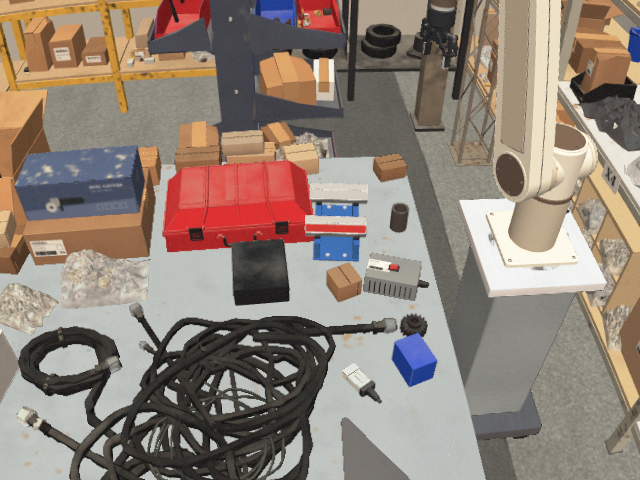

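View pics/top0.png

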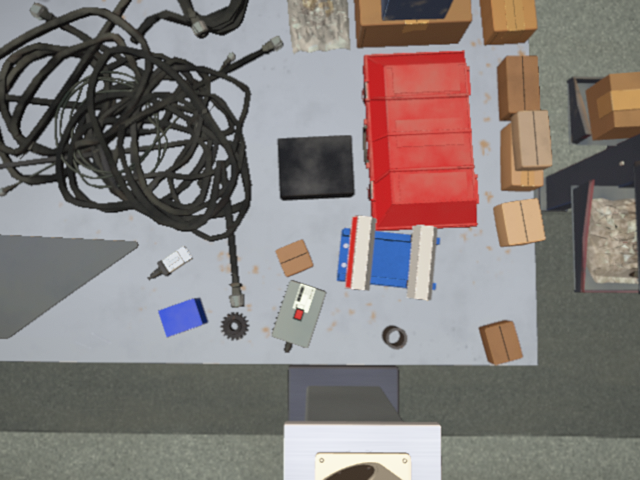

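```bash
cat > h.py <<'E'
import numpy as np,cv2
from scipy.optimize import least_squares
from workcell import bot
def K(d): return d['fx'],d['fy'],d['cx'],d['cy'],d['k1']
def proj(d,P):
    P=np.atleast_2d(P); E=d['extrinsics']; c=P@E[:3,:3].T+E[:3,3]
    x=c[:,0]/-c[:,2]; y=-c[:,1]/-c[:,2]; s=1+d['k1']*(x*x+y*y)
    return np.c_[d['fx']*x*s+d['cx'],d['fy']*y*s+d['cy']]
def onplane(d,uv,z):
    def f(p): return proj(d,[p[0],p[1],z])[0]-uv
    return least_squares(f,[0.5,-0.1]).x
E
python3 - <<'E'
from h import *
for c in ['side','top']:
    d=bot.camera(c); E=d['extrinsics']; print(c,'cam pos',-E[:3,:3].T@E[:3,3])
    L={'bar_rest':0,'lane_0':.075,'lane_1':.075,'bar_yellow':.075,'bar_red':.075,'pinion':0,'part_box_blue':0,'box_black':0,'part_carton_l':0}
    for n,z in L.items():
        for s in bot.spot_point(n,c)[:2]: print(n,round(s['conf'],2),onplane(d,s['point'],z).round(4))
    x0,y0,x1,y1=(280,160,400,290) if c=='side' else (320,200,460,310)
    cv2.imwrite(f'pics/{c}0z.png',cv2.resize(d['color'][y0:y1,x0:x1],None,fx=5.5,fy=4.6 if c=='side' else 5.4,interpolation=cv2.INTER_CUBIC))
E
```

```text
side cam pos [0.61111838 1.05008396 1.02946064]
bar_rest 0.7 [ 0.488  -0.0532]
lane_0 0.97 [ 0.4854 -0.0022]
lane_0 0.96 [ 0.4775 -0.1094]
lane_1 0.97 [ 0.4854 -0.0022]
lane_1 0.96 [ 0.4775 -0.1094]
bar_yellow 0.74 [0.6699 0.1699]
bar_yellow 0.61 [ 0.4763 -0.0933]
bar_red 0.6 [0.5042 0.017 ]
bar_red 0.34 [0.6655 0.1661]
pinion 0.58 [0.3524 0.2551]
part_box_blue 0.87 [0.3685 0.3583]
part_box_blue 0.49 [ 0.4739 -0.0751]
box_black 0.73 [0.6643 0.0908]
top cam pos [0.43291562 0.10561966 1.11654711]
bar_rest 0.95 [ 0.4877 -0.0557]
lane_0 0.89 [0.4913 0.0057]
lane_0 0.61 [ 0.4744 -0.1096]
lane_1 0.89 [0.4913 0.0057]
lane_1 0.61 [ 0.4744 -0.1096]
bar_yellow 0.97 [ 0.4758 -0.1102]
bar_yellow 0.26 [0.3733 0.3394]
bar_red 0.85 [0.4943 0.0129]
bar_red 0.48 [ 0.4777 -0.1052]
pinion 0.6 [0.3489 0.2702]
part_carton_l 0.75 [0.4865 0.1371]
part_carton_l 0.67 [0.5    0.0081]
```

View pics/side0z.png

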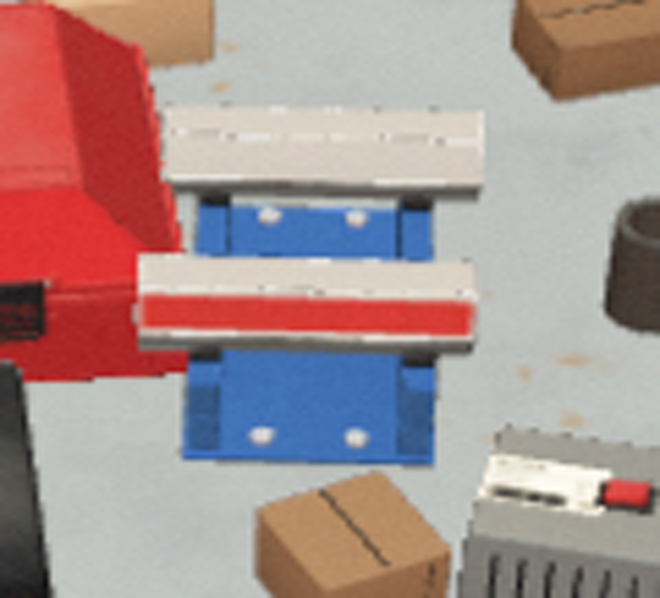

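View pics/top0z.png

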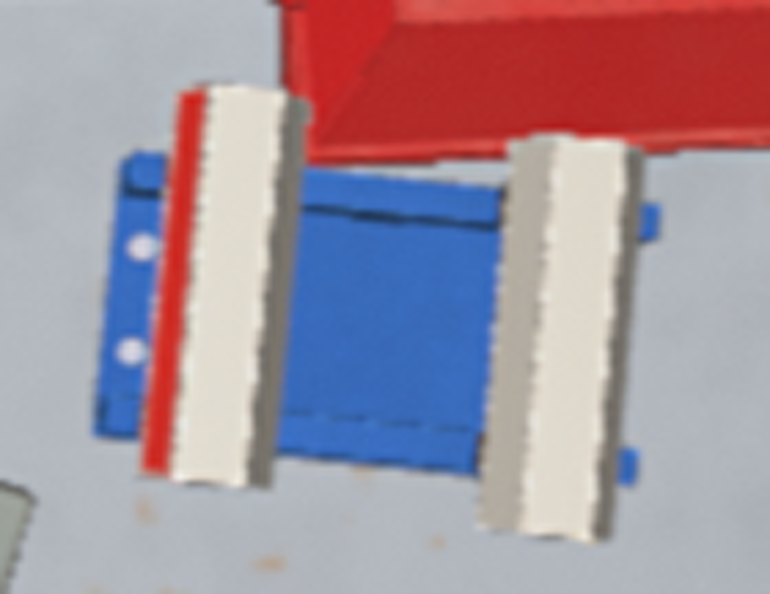

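```bash
cat >> h.py <<'E'
def hexpts(x,y,z,yaw,roll=0,L=.14,pitch=0):
    R=.021/np.cos(np.pi/6); a=roll+np.arange(6)*np.pi/3   # flat on top -> vertices at 0,60..
    q=np.array([[s*L/2,R*np.cos(t),R*np.sin(t)] for s in(-1,1) for t in a])
    q=np.c_[q[:,0]*np.cos(yaw)-q[:,1]*np.sin(yaw)+x,q[:,0]*np.sin(yaw)+q[:,1]*np.cos(yaw)+y,q[:,2]+z+q[:,0]*np.tan(pitch)]
    return q
def sil(d,P,S=4):
    h=cv2.convexHull((proj(d,P)*S+S/2).astype(np.float32).reshape(-1,1,2))
    m=np.zeros((480*S,640*S),np.uint8); cv2.fillPoly(m,[np.round(h).astype(int)],1)
    return cv2.resize(m.astype(np.float32),(640,480),interpolation=cv2.INTER_AREA)
E
python3 - <<'E'
from h import *
from scipy.optimize import minimize
from scipy.spatial.transform import Rotation as Ro
ds={c:bot.camera(c) for c in('side','top')}
import pickle
out={}
for n,g in(('bar_red',(.494,.009)),('bar_yellow',(.476,-.11))):
    ms={}
    for c in ds:
        for r in bot.cut_out(n,c)[:3]:
            print(n,c,round(r['conf'],2),np.round(r['extent']),r['region'].sum())
        rs=bot.cut_out(n,c)
        if rs: ms[c]=rs[0]['region'].astype(np.float32)
    for use in (['top'],['side'],['top','side']):
        def f(p): return sum(np.abs(sil(ds[c],hexpts(p[0],p[1],.075,p[2]))-ms[c]).sum() for c in use if c in ms)
        best=min((minimize(f,[*g,y0],method='Nelder-Mead',options=dict(initial_simplex=[[*g,y0],[g[0]+.01,g[1],y0],[g[0],g[1]+.01,y0],[*g,y0+.1]],xatol=1e-4)) for y0 in(-.1,.05)),key=lambda r:r.fun)
        print(n,use,best.x.round(4),best.fun)
o=bot.get_obs(); print(Ro.from_quat(o['tool_rot']).as_matrix().round(3))
E
```

```text
bar_red side 0.72 [305. 216. 365. 238.] 1189
bar_red top 0.84 [348. 217. 376. 290.] 1792
bar_red ['top'] [ 0.4951  0.0102 -0.0891] 79.3125
bar_red ['side'] [ 0.4959  0.0097 -0.076 ] 109.4375
bar_red ['top', 'side'] [ 0.4956  0.01   -0.0924] 193.875
bar_yellow top 0.49 [340. 229. 442. 291.] 2591
bar_yellow ['top'] [ 0.491  -0.0504 -0.3734] 1630.0625
bar_yellow ['side'] [ 0.476 -0.11  -0.1  ] 0.0
bar_yellow ['top', 'side'] [ 0.491  -0.0504 -0.3734] 1630.0625
[[ 0.359 -0.     0.933]
 [-0.933 -0.     0.359]
 [ 0.    -1.    -0.   ]]
```

```bash
python3 - <<'E'
from h import *
from scipy.optimize import minimize
ds={c:bot.camera(c) for c in('side','top')}
def top(x,y,z,yaw):
    q=np.array([[a*.07,b*.01212] for a,b in((-1,-1),(1,-1),(1,1),(-1,1))])
    return np.c_[q[:,0]*np.cos(yaw)-q[:,1]*np.sin(yaw)+x,q[:,0]*np.sin(yaw)+q[:,1]*np.cos(yaw)+y,np.full(4,z)]
d=ds['top']; im=d['color'].astype(int)
for n,g in(('r',(.495,.010)),('y',(.477,-.11))):
    c=proj(d,[*g,.096])[0]; print(c, im[int(c[1]),int(c[0])-22:int(c[0])+22:2].tolist()[:22])
    m=(im.min(2)>190)&(np.abs(im[...,2]-im[...,0])<60)
    box=np.zeros_like(m); x,y=c.astype(int); box[y-50:y+50,x-16:x+20]=1
    m=(m&box).astype(np.uint8)
    k,l,st,_=cv2.connectedComponentsWithStats(m); i=1+np.argmax(st[1:,4]); m=(l==i).astype(np.float32); print(st[i])
    f=lambda p: np.abs(sil(d,top(p[0],p[1],.096,p[2]),8)-m).sum()
    r=min((minimize(f,[*g,y0],method='Nelder-Mead',options=dict(initial_simplex=[[*g,y0],[g[0]+.01,g[1],y0],[g[0],g[1]+.01,y0],[*g,y0+.1]],xatol=1e-4)) for y0 in(-.1,-.05)),key=lambda r:r.fun)
    print(n,r.x.round(4),r.fun)
# overlay
v={}
for n,p in(('r',(.4955,.010,-.09)),('y',(.477,-.11,-.09))):
  for c in ds:
    d=ds[c]
    if c not in v: v[c]=cv2.resize(d['color'],None,fx=5,fy=5,interpolation=cv2.INTER_CUBIC)
    q=(proj(d,hexpts(p[0],p[1],.075,p[2]))+.5)*5
    for i in range(6):
        cv2.line(v[c],q[i].astype(int),q[i+6].astype(int),(0,255,0),1)
        for b in(0,6): cv2.line(v[c],q[i+b].astype(int),q[(i+1)%6+b].astype(int),(255,0,255),1)
cv2.imwrite('pics/ov_side.png',v['side'][850:1350,1450:1900]); cv2.imwrite('pics/ov_top.png',v['top'][1020:1550,1680:2250])
E
```

```text
[361.61166383 252.31272165] [[174, 137, 123], [192, 107, 55], [192, 109, 58], [191, 108, 56], [187, 116, 86], [92, 87, 195], [37, 44, 207], [69, 77, 199], [182, 193, 203], [210, 221, 226], [207, 219, 225], [207, 219, 224], [208, 220, 225], [209, 220, 226], [187, 199, 207], [111, 118, 123], [108, 115, 121], [159, 111, 87], [188, 106, 55], [187, 107, 59], [187, 107, 58], [187, 106, 56]]
[351 215  20  75 883]
r [ 0.4958  0.0116 -0.0984] 87.234375
[424.99859141 262.21051164] [[186, 106, 57], [189, 108, 58], [190, 108, 57], [189, 111, 69], [168, 164, 165], [161, 172, 180], [162, 172, 179], [165, 176, 184], [200, 212, 222], [206, 218, 223], [203, 217, 222], [204, 216, 222], [204, 216, 222], [206, 219, 224], [170, 182, 189], [106, 113, 118], [149, 148, 147], [190, 182, 177], [189, 182, 177], [187, 181, 176], [187, 180, 176], [188, 182, 176]]
[415 225  18  76 887]
y [ 0.4778 -0.1069 -0.0967] 78.84375
```

View pics/ov_top.png

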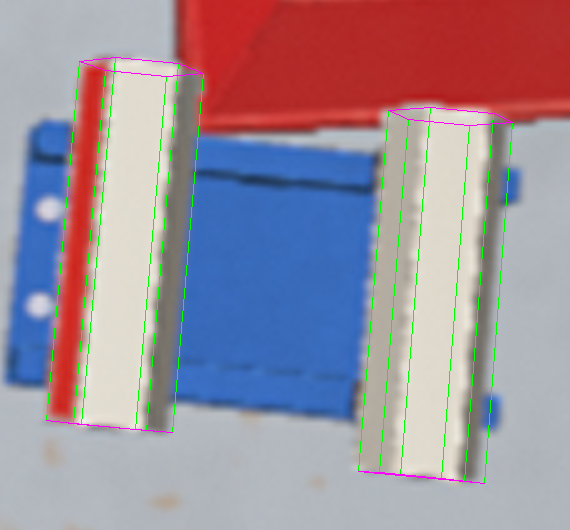

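View pics/ov_side.png

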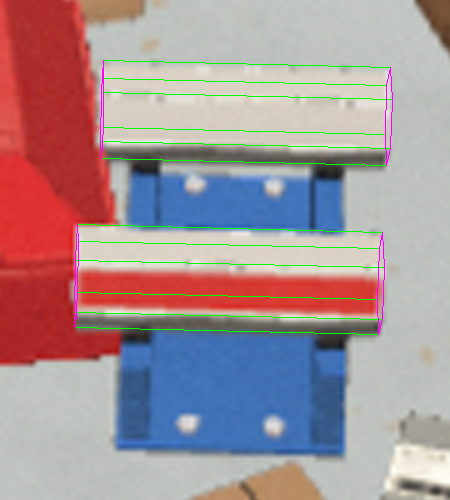

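```bash
python3 -m inch '0 10 0 -30 -20 10 0; 0 0 0 -30 -20 10 0'; python3 -c "
from workcell import bot;o=bot.get_obs();print(o['joint_pos'],o['eef_pos'],o['tool_rot'])
from scipy.spatial.transform import Rotation as R;print(R.from_quat(o['tool_rot']).as_matrix().round(3))"
```

```text
clock: 3.75
eef_pos: [0.1816, -0.4029, 0.245]
tool_rot: [-0.545, 0.451, -0.45, 0.545]
ft_force: [0.8, 0.1, 1.3]
grip_width: 0.0855
[-1.14732014e+00  1.11541784e-01 -4.91480244e-02  1.41141981e+00
  7.45459331e-05  1.80398414e+00] [ 0.18164648 -0.40292872  0.2450081 ] [-0.54501027  0.45064319 -0.44983314  0.54546739]
[[ 0.189 -0.     0.982]
 [-0.982  0.001  0.189]
 [-0.001 -1.    -0.   ]]
```

```bash
cat >> h.py <<'E'
from scipy.spatial.transform import Rotation as Ro
YAW=-.0975
U=np.array([np.cos(YAW),np.sin(YAW),0]); XW=np.array([-np.sin(YAW),np.cos(YAW),0]); D=np.array([0,0,-1.])
def toolR(phi):  # tilt about tool z (deg); tool z=-U, x=XW at phi=0
    c,s=np.cos(np.radians(phi)),np.sin(np.radians(phi))
    return np.c_[c*XW+s*D,c*D-s*XW,-U]
def pose(C,phi,g): return toolR(phi),np.asarray(C)+toolR(phi)[:,1]*g
def delta(Rt,pt,o=None):
    o=o or bot.get_obs(); R=Ro.from_quat(o['tool_rot']).as_matrix(); 
    print('t',round(float(o['clock']),2),'j',np.round(o['joint_pos'],2),'w',round(float(o['grip_width']),4),'F',np.round(o['ft_force'],1),'p',np.round(o['eef_pos'],4))
    print('turn deg',np.degrees(Ro.from_matrix(R.T@Rt).as_rotvec()).round(2),'shift mm',(R.T@(pt-o['eef_pos'])*1e3).round(2))
    v=np.degrees(Ro.from_matrix(R.T@Rt).as_rotvec()); print('shift in target frame', (Rt.T@(pt-o['eef_pos'])*1e3).round(2))
E
python3 -m inch '0 -10.2 0 0 0 0 0; 0 -10.2 0 0 0 0 0; 0 -10.2 0 0 0 0 0; 0 -10.2 0 0 0 0 0; 0 -10.2 0 0 0 0 0; 0 -10.2 0 0 0 0 0; 0 -10.2 0 0 0 0 0; 0 -10.2 0 0 0 0 0; 0 -10.2 0 0 0 0 0; 0 -10.2 0 0 0 0 0; 0 -10.2 0 0 0 0 0; 0 -10.2 0 0 0 0 0'
python3 - <<'E'
from h import *
delta(toolR(0),np.array([.4738,-.1663,.245]))
E
```

```text
clock: 5.25
eef_pos: [0.182, -0.4038, 0.245]
tool_rot: [0.656, 0.263, -0.263, -0.656]
ft_force: [-0.1, 0.4, 0.5]
grip_width: 0.0857
t 5.25 j [-1.15  0.11 -0.05  1.41 -0.   -0.34] w 0.0857 F [-0.1  0.4  0.5] p [ 0.182  -0.4038  0.245 ]
turn deg [  0.   -40.66  -0.  ] shift mm [ 3.7502e+02  4.0000e-02 -3.0290e+01]
shift in target frame [ 2.6475e+02  4.0000e-02 -2.6733e+02]
```

```bash
python3 -m inch '0 -10.2 0 0 0 0 0; 0 -10.2 0 0 0 0 0; 0 -10.2 0 0 0 0 0; 0 -10.1 0 0 0 0 0; 0 0 0 33 0 -33 0; 0 0 0 33 0 -33.5 0; 0 0 0 33 0 -33.5 0; 0 0 0 33 0 -33.5 0; 0 0 0 33 0 -33.5 0; 0 0 0 33 0 -33.5 0; 0 0 0 33 0 -33.5 0; 0 0 0 33 0 -33 0'
python3 - <<'E'
from h import *
delta(*pose([.4775,-.108,.075],-30,-.08))
E
```

```text
clock: 6.75
eef_pos: [0.4758, -0.1674, 0.2451]
tool_rot: [0.525, 0.474, -0.474, -0.525]
ft_force: [0.3, -1.4, -0.5]
grip_width: 0.0855
t 6.75 j [-0.34  0.24  0.1   1.44 -0.   -0.24] w 0.0855 F [ 0.3 -1.4 -0.5] p [ 0.4758 -0.1674  0.2451]
turn deg [  0.1   -0.27 -30.02] shift mm [ 19.33 100.82   4.25]
shift in target frame [-33.68  96.98   4.12]
```

```bash
python3 -m inch '0 -0.2 -10 0 0 0 0; 0 0 -10 0 0 0 0; 0 0 -10 0 0 0 0; 0 0 0 -9 24 1 0; 0 0 0 -9 24 1 0; 0 0 0 -8 24 1 0; 0 0 0 -8 24 1 0; 0 0 0 0 0 0 0'
python3 - <<'E'
from h import *
delta(*pose([.4775,-.108,.075],-30,.023))
for c in('top','side'):
    d=bot.camera(c); x0,y0=(330,180) if c=='top' else (270,150)
    cv2.imwrite(f'pics/pre_{c}.png',cv2.resize(d['color'][y0:y0+140,x0:x0+150],None,fx=4,fy=4,interpolation=cv2.INTER_CUBIC))
E
```

```text
clock: 7.75
eef_pos: [0.4713, -0.1487, 0.1434]
tool_rot: [-0.382, -0.593, 0.323, 0.631]
ft_force: [0.4, -0.5, -0.8]
grip_width: 0.0859
t 7.75 j [-0.6   0.47  0.04  1.42  0.45 -0.57] w 0.0859 F [ 0.4 -0.5 -0.8] p [ 0.4713 -0.1487  0.1434]
turn deg [-0.14 -0.17  0.11] shift mm [  1.25 102.78  -2.5 ]
shift in target frame [  1.44 102.78  -2.25]
```

View pics/pre_top.png

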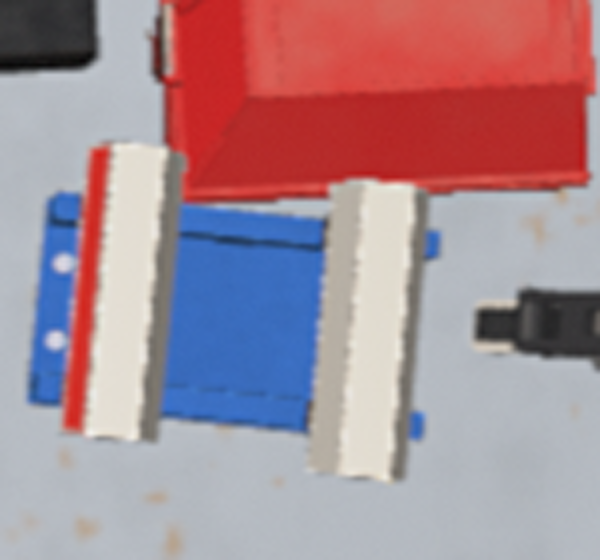

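View pics/pre_side.png

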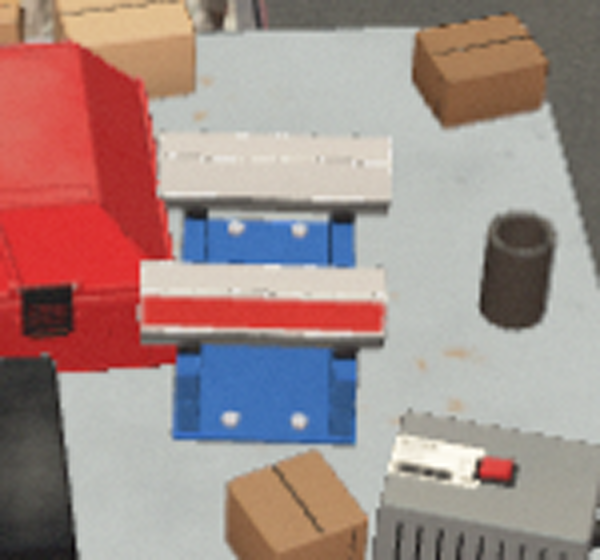

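```bash
python3 - <<'E'
from h import *
for c in('top','side'):
    d=bot.camera(c); cv2.imwrite(f'pics/full1_{c}.png',d['color'])
o=bot.get_obs(); print(o['clock'],o['eef_pos'],proj(bot.camera('top'),[o['eef_pos']]),proj(bot.camera('side'),[o['eef_pos']]))
E
```

```text
7.95 [ 0.47331579 -0.15030793  0.14603161] [[453.21476839 263.22890467]] [[339.52074423 158.80144126]]
```

View pics/full1_top.png

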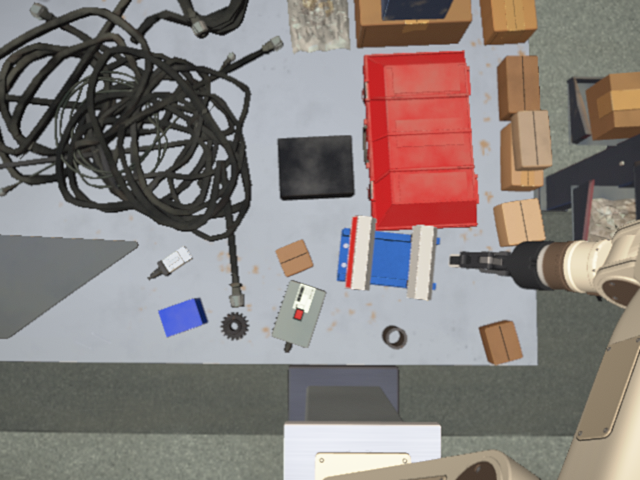

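View pics/full1_side.png

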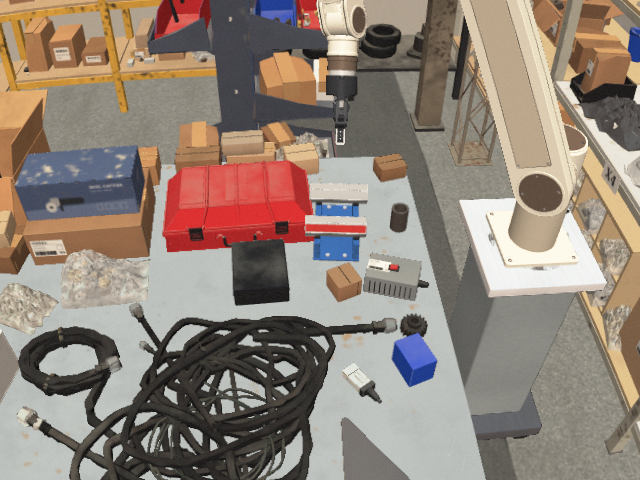

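```bash
python3 - <<'E'
from h import *
delta(*pose([.4775,-.108,.075],-30,.023))
E
```

```text
t 8.05 j [-0.6   0.46  0.04  1.42  0.45 -0.57] w 0.0854 F [ 0.7 -0.3 -0.5] p [ 0.4732 -0.1503  0.1459]
turn deg [ 0.17 -0.03 -0.07] shift mm [  1.51 105.7    0.2 ]
shift in target frame [  1.38 105.7   -0.12]
```

```bash
python3 -m inch '0 0 0 0.7 15 0 0; 0 0 0 0.7 15 0 0; 0 0 0 0 15 0 0; 0 0 0 0 15 0 0; 0 0 0 0 15 0 0; 0 0 0 0 12 0 0; 0 0 0 0 10 0 0; 0 0 0 0 8 0 0; 0 0 0 0 0 0 0'
python3 - <<'E'
from h import *
d=bot.camera('top'); e=bot.camera('side')
delta(*pose([.4775,-.108,.075],-30,.023))
a=cv2.resize(d['color'][190:320,330:480],None,fx=2.6,fy=4.4,interpolation=cv2.INTER_CUBIC)
a=cv2.resize(d['color'][200:310,370:480],(400,400),interpolation=cv2.INTER_CUBIC)
b=cv2.resize(e['color'][120:230,285:395],(400,400),interpolation=cv2.INTER_CUBIC)
cv2.imwrite('pics/g1.png',np.hstack([a,b]))
E
```

```text
clock: 9.18
eef_pos: [0.4776, -0.0959, 0.0543]
tool_rot: [-0.383, -0.594, 0.323, 0.629]
ft_force: [-0.0, 0.3, -0.2]
grip_width: 0.0856
t 9.28 j [-0.51  0.5  -0.15  1.14  0.48 -0.47] w 0.0852 F [-0.7 -0.4 -0.7] p [ 0.4781 -0.0964  0.0548]
turn deg [ 0.08 -0.07 -0.01] shift mm [ 0.05 -0.29 -0.58]
shift in target frame [ 0.05 -0.29 -0.58]
```

View pics/g1.png

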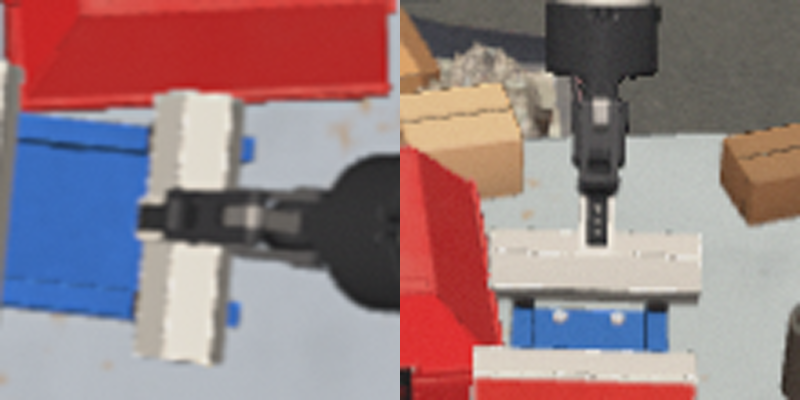

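```bash
python3 -m inch '0 0 0 0 0 0 0.5; 0 0 0 0 0 0 0.7; 0 0 0 0 0 0 1; 0 0 0 0 0 0 1; 0 0 0 0 0 0 1; 0 0 0 0 0 0 1'
python3 - <<'E'
from h import *
delta(*pose([.4775,-.108,.075],-30,.023))
E
```

```text
clock: 10.02
eef_pos: [0.478, -0.0967, 0.0552]
tool_rot: [-0.384, -0.594, 0.323, 0.629]
ft_force: [-2.4, -2.1, 5.7]
grip_width: 0.0401
t 10.03 j [-0.51  0.5  -0.15  1.14  0.48 -0.47] w 0.0401 F [-2.4 -2.1  5.7] p [ 0.478  -0.0967  0.0552]
turn deg [ 0.11 -0.08 -0.03] shift mm [ 0.08  0.19 -0.57]
shift in target frame [ 0.08  0.19 -0.57]
```

```bash
python3 -m inch '0 0 0 2 -3.5 0 1; 0 0 0 4 -6.9 0 1; 0 0 0 5 -8.7 0 1; 0 0 0 5 -8.7 0 1; 0 0 0 4 -6.9 0 1; 0 0 0 0 0 0 1'
python3 - <<'E'
from h import *
delta(*pose([.4775,-.108,.075],-30,.023))
d=bot.camera('top'); e=bot.camera('side')
a=cv2.resize(d['color'][200:310,370:480],(400,400),interpolation=cv2.INTER_CUBIC)
b=cv2.resize(e['color'][120:230,285:395],(400,400),interpolation=cv2.INTER_CUBIC)
cv2.imwrite('pics/g2.png',np.hstack([a,b]))
E
```

```text
clock: 10.78
eef_pos: [0.4785, -0.0966, 0.0955]
tool_rot: [-0.384, -0.595, 0.323, 0.628]
ft_force: [0.6, -1.0, -5.2]
grip_width: 0.0401
t 10.78 j [-0.51  0.46 -0.11  1.23  0.48 -0.47] w 0.0401 F [ 0.6 -1.  -5.2] p [ 0.4785 -0.0966  0.0955]
turn deg [ 0.15 -0.02 -0.05] shift mm [-20.12  35.09  -0.06]
shift in target frame [-20.15  35.08  -0.15]
```

View pics/g2.png

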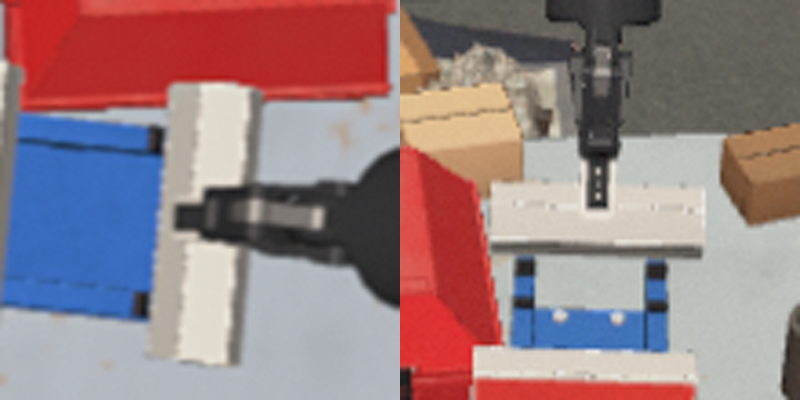

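```bash
python3 -m inch '0 0 5 -2 -0.1 0 1; 0 0 10 -4 -0.35 0 1; 0 0 10 -4 -0.35 0 1; 0 0 10 -4 -0.35 0 1; 0 0 10 -4 -0.35 0 1; 0 0 10 -4 -0.35 0 1; 0 0 5 -2 -0.1 0 1; 0 0 0 0 0 0 1'
python3 - <<'E'
from h import *
delta(*pose([.4775,-.108,.075],30,.023))
d=bot.camera('top'); e=bot.camera('side')
a=cv2.resize(d['color'][200:310,370:480],(400,400),interpolation=cv2.INTER_CUBIC)
b=cv2.resize(e['color'][120:230,285:395],(400,400),interpolation=cv2.INTER_CUBIC)
cv2.imwrite('pics/g3.png',np.hstack([a,b]))
E
```

```text
clock: 11.88
eef_pos: [0.4746, -0.1167, 0.0927]
tool_rot: [0.627, 0.324, -0.595, -0.385]
ft_force: [1.1, 0.0, -6.0]
grip_width: 0.04
t 11.88 j [ 0.09  0.38 -0.24  1.07 -0.51  0.22] w 0.04 F [ 1.1  0.  -6. ] p [ 0.4746 -0.1167  0.0927]
turn deg [-0.18  0.19  0.21] shift mm [16.46 33.91 -2.23]
shift in target frame [16.6  33.85 -2.07]
```

View pics/g3.png

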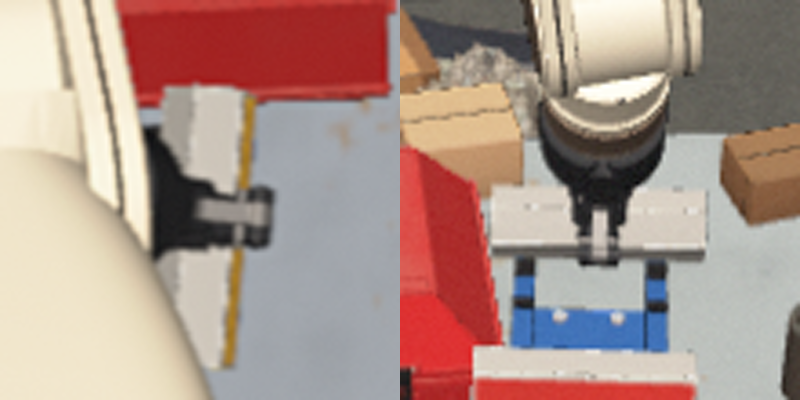

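```bash
python3 - <<'E'
from h import *
delta(*pose([.4775,-.108,.075],30,.023))
E
```

```text
t 11.97 j [ 0.09  0.37 -0.24  1.07 -0.51  0.22] w 0.0403 F [-0.5  0.1 -5.8] p [ 0.4752 -0.1186  0.094 ]
turn deg [-0.1  -0.06  0.16] shift mm [18.78 34.14 -1.31]
shift in target frame [18.88 34.09 -1.26]
```

```bash
python3 -m inch '0 0 -0.1 3 5.2 -0.4 1; 0 0 0 4 6.9 -0.5 1; 0 0 0 4 6.9 -0.4 1; 0 0 0 2 3.5 0 1; 0 0 0 0 0 0 1'
python3 - <<'E'
from h import *
delta(*pose([.4775,-.108,.075],30,.023))
E
python3 -m inch '0 0 0 1 1.7 0 1; 0 0 0 1 1.7 0 1; 0 0 0 0 0 0 1'
python3 - <<'E'
from h import *
delta(*pose([.4775,-.108,.075],30,.023))
E
```

```text
clock: 12.6
eef_pos: [0.4765, -0.1194, 0.0682]
tool_rot: [0.629, 0.323, -0.594, -0.384]
ft_force: [0.8, -0.6, -5.8]
grip_width: 0.0399
t 12.6 j [ 0.09  0.41 -0.27  1.   -0.51  0.22] w 0.0399 F [ 0.8 -0.6 -5.8] p [ 0.4765 -0.1194  0.0682]
turn deg [-0.09 -0.07  0.09] shift mm [ 6.49 11.44  0.07]
shift in target frame [ 6.5  11.42  0.08]
clock: 12.98
eef_pos: [0.4768, -0.1192, 0.0648]
tool_rot: [0.629, 0.323, -0.594, -0.384]
ft_force: [-0.7, 0.1, -5.9]
grip_width: 0.0399
t 12.97 j [ 0.09  0.41 -0.27  0.99 -0.51  0.22] w 0.0399 F [-0.7  0.1 -5.9] p [ 0.4768 -0.1192  0.0648]
turn deg [-0.03 -0.09  0.1 ] shift mm [4.58 8.55 0.43]
shift in target frame [4.59 8.55 0.43]
```

```bash
python3 -m inch '0 0 0 1.5 2.6 0 1; 0 0 0 1 1.7 0 1; 0 0 0 0 0 0 1'
python3 -m inch '0 0 0 0.7 1.4 0 1; 0 0 0 0 0 0 1'
python3 -m inch '0 0 0 0.7 1.4 0 1; 0 0 0 0 0 0 1'
python3 - <<'E'
from h import *
delta(*pose([.4775,-.108,.075],30,.023))
E
```

```text
clock: 13.35
eef_pos: [0.4763, -0.1203, 0.0611]
tool_rot: [0.63, 0.322, -0.594, -0.383]
ft_force: [-5.6, 0.2, 5.9]
grip_width: 0.0399
clock: 13.6
eef_pos: [0.4757, -0.1206, 0.0598]
tool_rot: [0.63, 0.322, -0.594, -0.383]
ft_force: [-7.5, -0.5, 6.5]
grip_width: 0.04
clock: 13.85
eef_pos: [0.4758, -0.1206, 0.0595]
tool_rot: [0.63, 0.322, -0.594, -0.383]
ft_force: [-11.0, 3.5, 14.4]
grip_width: 0.0399
t 13.85 j [ 0.09  0.42 -0.28  0.98 -0.52  0.22] w 0.0399 F [-11.    3.5  14.4] p [ 0.4758 -0.1206  0.0595]
turn deg [-0.03 -0.12 -0.15] shift mm [ 3.26  3.19 -0.43]
shift in target frame [ 3.25  3.2  -0.43]
```

```bash
python3 - <<'E'
from h import *
d=bot.camera('top'); e=bot.camera('side'); print(bot.get_obs()['ft_torque'],bot.get_obs()['ft_force'])
a=cv2.resize(d['color'][200:310,370:480],(400,400),interpolation=cv2.INTER_CUBIC)
b=cv2.resize(e['color'][150:220,295:375],(400,400),interpolation=cv2.INTER_CUBIC)
cv2.imwrite('pics/g4.png',np.hstack([a,b]))
E
```

```text
[-0.50451326  1.36461773 -1.29746503] [-10.30556722   3.05887268  14.89828223]
```

View pics/g4.png

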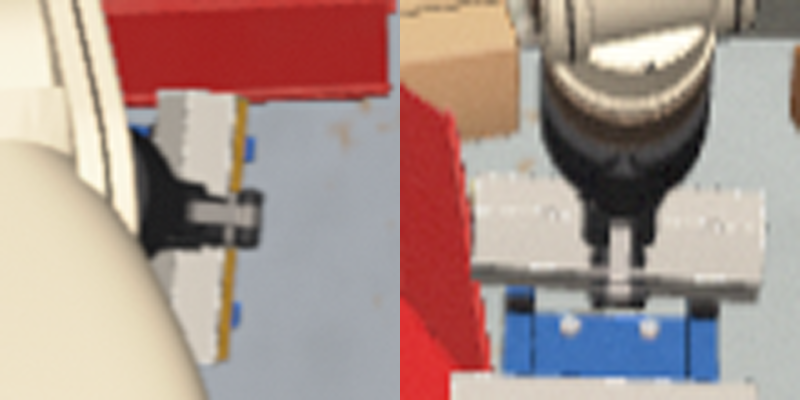

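```bash
python3 - <<'E'
from h import *
e=cv2.imread('pics/side0.png'); d=bot.camera('side')
for nm,im,C in(('start',e,(.4778,-.108,.075)),('now',d['color'],(.4778,-.109,.0795))):
    v=cv2.resize(im,None,fx=8,fy=8,interpolation=cv2.INTER_CUBIC)
    q=(proj(d,hexpts(*C,YAW))+.5)*8
    for i in range(6):
        cv2.line(v,q[i].astype(int),q[i+6].astype(int),(0,255,0),1)
    cv2.imwrite(f'pics/pv_{nm}.png',v[175*8:215*8,298*8:376*8])
d=bot.camera('top')
v=cv2.resize(d['color'],None,fx=5,fy=5,interpolation=cv2.INTER_CUBIC)
q=(proj(d,hexpts(*C,YAW))+.5)*5
for i in range(6): cv2.line(v,q[i].astype(int),q[i+6].astype(int),(0,255,0),1)
cv2.imwrite('pics/pvt.png',v[1080:1520,1950:2300])
E
```

```text
(no output)
```

View pics/pv_start.png

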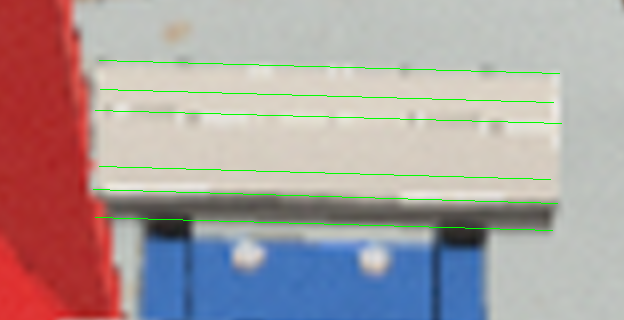

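View pics/pv_now.png

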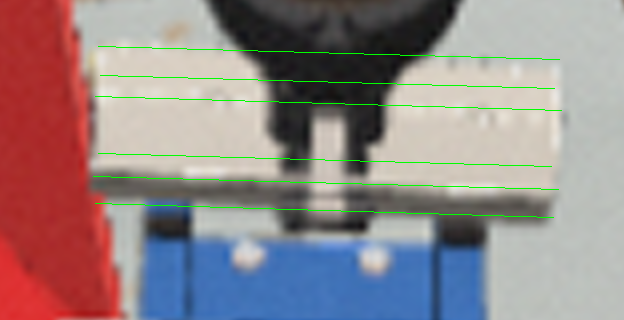

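View pics/pvt.png

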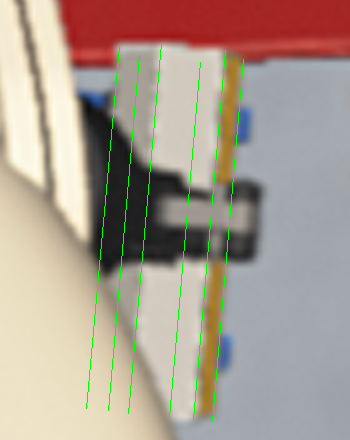

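```bash
python3 -m inch '0 0 0 0 -1 0 1; 0 0 0 0 0 0 0.5; 0 0 0 0 0 0 0.45; 0 0 0 0 0 0 0.4; 0 0 0 0 0 0 0.4'
python3 - <<'E'
from h import *
delta(*pose([.4775,-.108,.075],30,.023)); print(bot.get_obs()['ft_torque'])
d=bot.camera('side'); C=(.4778,-.108,.075)
v=cv2.resize(d['color'],None,fx=8,fy=8,interpolation=cv2.INTER_CUBIC)
q=(proj(d,hexpts(*C,YAW))+.5)*8
for i in range(6): cv2.line(v,q[i].astype(int),q[i+6].astype(int),(0,255,0),1)
cv2.imwrite(f'pics/pv_2.png',v[175*8:215*8,298*8:376*8])
d=bot.camera('top')
v=cv2.resize(d['color'],None,fx=5,fy=5,interpolation=cv2.INTER_CUBIC)
q=(proj(d,hexpts(*C,YAW))+.5)*5
for i in range(6): cv2.line(v,q[i].astype(int),q[i+6].astype(int),(0,255,0),1)
cv2.imwrite('pics/pvt2.png',v[1080:1520,1950:2300])
E
```

```text
clock: 14.68
eef_pos: [0.4773, -0.1188, 0.0575]
tool_rot: [0.629, 0.323, -0.594, -0.384]
ft_force: [-0.1, 0.1, 0.2]
grip_width: 0.0512
t 14.68 j [ 0.09  0.42 -0.28  0.98 -0.51  0.22] w 0.0512 F [-0.1  0.1  0.2] p [ 0.4773 -0.1188  0.0575]
turn deg [-0.01 -0.1   0.1 ] shift mm [0.6  2.48 0.83]
shift in target frame [0.61 2.48 0.83]
[ 0.4849813  -0.06076559  0.00511467]
```

View pics/pv_2.png

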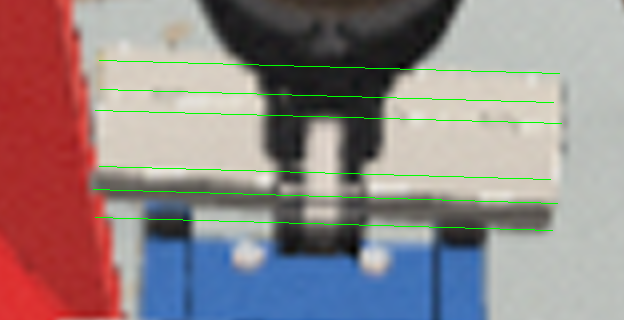

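View pics/pvt2.png

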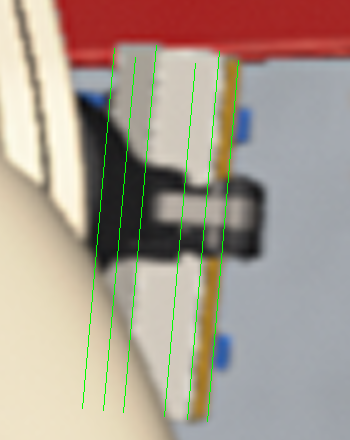

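```bash
python3 -m inch '0 0 0 0 0 0 0.7; 0 0 0 0 0 0 1; 0 0 0 0 0 0 1; 0 0 0 -1 -1.7 0 1; 0 0 0 0 0 2 1; 0 0 0 0 0 3 1; 0 0 0 0 0 3 1; 0 0 0 0 0 0 1'
python3 - <<'E'
from h import *
delta(*pose([.4775,-.108,.075],30,.023)); print(bot.get_obs()['ft_torque'])
E
python3 -m inch '0 0 0 0.5 0.9 0 0.55; 0 0 0 0.5 0.8 0 0.45; 0 0 0 0 0 0 0.4; 0 0 0 0 0 0 0.4'
python3 - <<'E'
from h import *
delta(*pose([.4775,-.108,.075],30,.023)); print(bot.get_obs()['ft_torque'])
d=bot.camera('side'); C=(.4778,-.108,.075)
v=cv2.resize(d['color'],None,fx=8,fy=8,interpolation=cv2.INTER_CUBIC)
q=(proj(d,hexpts(*C,YAW))+.5)*8
for i in range(6): cv2.line(v,q[i].astype(int),q[i+6].astype(int),(0,255,0),1)
cv2.imwrite(f'pics/pv_3.png',v[175*8:215*8,298*8:376*8])
E
```

```text
clock: 15.78
eef_pos: [0.4683, -0.118, 0.0592]
tool_rot: [0.629, 0.323, -0.594, -0.384]
ft_force: [0.5, -0.5, -5.6]
grip_width: 0.04
t 15.78 j [ 0.09  0.41 -0.3   0.98 -0.51  0.22] w 0.04 F [ 0.5 -0.5 -5.6] p [ 0.4683 -0.118   0.0592]
turn deg [-0.08 -0.05  0.11] shift mm [ 1.46  3.88 -8.18]
shift in target frame [ 1.46  3.89 -8.18]
[ 1.05767403 -0.12274594  0.01351258]
clock: 16.27
eef_pos: [0.4696, -0.1182, 0.0582]
tool_rot: [0.629, 0.323, -0.593, -0.384]
ft_force: [-0.3, 0.3, -0.6]
grip_width: 0.0515
t 16.27 j [ 0.09  0.41 -0.3   0.97 -0.51  0.22] w 0.0515 F [-0.3  0.3 -0.6] p [ 0.4696 -0.1182  0.0582]
turn deg [ 0.04 -0.13  0.08] shift mm [ 1.09  2.96 -6.88]
shift in target frame [ 1.08  2.96 -6.88]
[0.4862198  0.01748523 0.01610141]
```

View pics/pv_3.png

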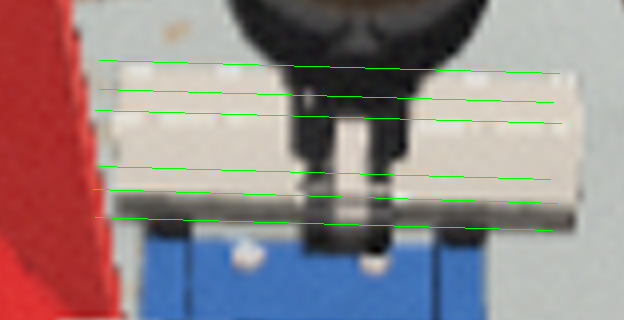

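```bash
python3 -m inch '0 0 0 0 0 0 0; 0 0 0 0 0 0 0; 0 0 0 1 2.5 0 0; 0 0 -10 4 -0.35 0 0; 0 0 -10 4 -0.35 0 0; 0 0 -10 4 -0.35 0 0; 0 0 -10 4 -0.35 0 0; 0 0 -10 4 -0.35 0 0; 0 0 -10 4 -0.35 0 0; 0 0 0 0 0 0 0; 0 0 0 0 0 0 0'
python3 - <<'E'
from h import *
delta(*pose([.4700,-.1073,.075],-30,.023)); print(bot.get_obs()['ft_torque'])
E
```

```text
clock: 17.7
eef_pos: [0.471, -0.0955, 0.0546]
tool_rot: [-0.383, -0.594, 0.323, 0.629]
ft_force: [-0.6, -0.5, -0.1]
grip_width: 0.0855
t 17.7 j [-0.52  0.5  -0.17  1.14  0.47 -0.48] w 0.0855 F [-0.6 -0.5 -0.1] p [ 0.471  -0.0955  0.0546]
turn deg [ 0.04 -0.1   0.03] shift mm [-0.05 -0.58 -0.15]
shift in target frame [-0.05 -0.58 -0.15]
[-0.52808919  0.12132211 -0.03615934]
```

```bash
python3 -m inch '0 0 0 0 0 0 0.5; 0 0 0 0 0 0 0.7; 0 0 0 0 0 0 1; 0 0 0 0 0 0 1; 0 0 0 0 0 0 1; 0 0 0 2 -3.5 0 1; 0 0 0 4 -6.9 0 1; 0 0 0 5 -8.7 0 1; 0 0 0 5 -8.7 0 1; 0 0 0 4 -6.9 0 1; 0 0 0 0 0 0 1'
python3 -m inch '0 0 5 -2 -0.1 0 1; 0 0 10 -4 -0.35 0 1; 0 0 10 -4 -0.35 0 1; 0 0 10 -4 -0.35 0 1; 0 0 10 -4 -0.35 0 1; 0 0 10 -4 -0.35 0 1; 0 0 5 -2 -0.1 0 1; 0 0 0 0 0 0 1; 0 0 0 0 0 0 1'
python3 - <<'E'
from h import *
delta(*pose([.4700,-.1073,.075],30,.023))
E
```

```text
clock: 19.08
eef_pos: [0.4718, -0.096, 0.0958]
tool_rot: [-0.384, -0.595, 0.322, 0.629]
ft_force: [-0.8, 0.4, -4.3]
grip_width: 0.0399
clock: 20.2
eef_pos: [0.4687, -0.1183, 0.0947]
tool_rot: [0.628, 0.324, -0.593, -0.385]
ft_force: [0.2, -0.3, -6.1]
grip_width: 0.0398
t 20.2 j [ 0.09  0.36 -0.26  1.06 -0.51  0.22] w 0.0398 F [ 0.2 -0.3 -6.1] p [ 0.4687 -0.1183  0.0947]
turn deg [-0.08 -0.11  0.25] shift mm [19.31 34.55 -0.26]
shift in target frame [19.46 34.46 -0.25]
```

Now descend to about 5 mm above, then in small steps.

```bash
python3 -m inch '0 0 0 3 5.2 0 1; 0 0 0 4 6.9 0 1; 0 0 0 4 6.9 0 1; 0 0 0 3 5.2 0 1; 0 0 0 2 3.5 0 1; 0 0 0 0 0 0 1'
python3 -m inch '0 0 0 1 1.7 0 1; 0 0 0 0.5 0.9 0 1; 0 0 0 0 0 0 1'
python3 - <<'E'
from h import *
delta(*pose([.4700,-.1073,.075],30,.023))
d=bot.camera('side'); C=(.470,-.108,.078)
v=cv2.resize(d['color'],None,fx=8,fy=8,interpolation=cv2.INTER_CUBIC)
q=(proj(d,hexpts(*C,YAW))+.5)*8
for i in range(6): cv2.line(v,q[i].astype(int),q[i+6].astype(int),(0,255,0),1)
cv2.imwrite(f'pics/pv_4.png',v[175*8:215*8,298*8:376*8])
E
```

```text
clock: 20.95
eef_pos: [0.4687, -0.1185, 0.0626]
tool_rot: [0.629, 0.323, -0.594, -0.384]
ft_force: [0.2, -0.5, -6.1]
grip_width: 0.0399
clock: 21.32
eef_pos: [0.469, -0.1185, 0.06]
tool_rot: [0.629, 0.323, -0.594, -0.384]
ft_force: [0.1, -0.1, -5.6]
grip_width: 0.0397
t 21.32 j [ 0.09  0.41 -0.3   0.98 -0.51  0.22] w 0.0397 F [ 0.1 -0.1 -5.6] p [ 0.469  -0.1185  0.06  ]
turn deg [-0.03 -0.09  0.1 ] shift mm [2.22 4.41 0.05]
shift in target frame [2.22 4.4  0.05]
```

View pics/pv_4.png

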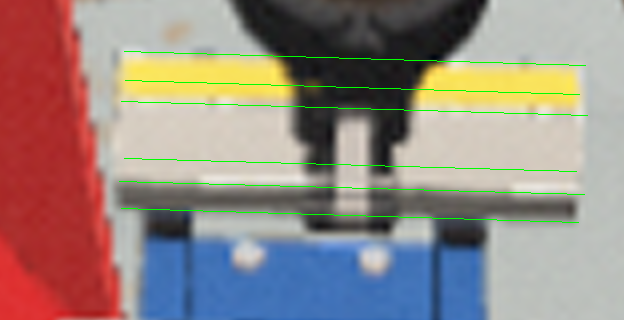

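```bash
python3 -m inch '0 0 0 0.5 0.9 0 1; 0 0 0 0.5 0.9 0 1; 0 0 0 0 0 0 1'
python3 -m inch '0 0 0 0.5 0.9 0 1; 0 0 0 0 0 0 1'
python3 - <<'E'
from h import *
delta(*pose([.4700,-.1073,.075],30,.023))
E
```

```text
clock: 21.75
eef_pos: [0.4688, -0.1186, 0.0578]
tool_rot: [0.629, 0.323, -0.594, -0.384]
ft_force: [-0.0, 0.8, -6.1]
grip_width: 0.0401
clock: 22.0
eef_pos: [0.4688, -0.1185, 0.0568]
tool_rot: [0.629, 0.323, -0.594, -0.384]
ft_force: [-0.5, -0.0, -6.6]
grip_width: 0.0401
t 22.0 j [ 0.09  0.41 -0.3   0.97 -0.51  0.22] w 0.0401 F [-0.5 -0.  -6.6] p [ 0.4688 -0.1185  0.0568]
turn deg [-0.05 -0.09  0.1 ] shift mm [ 0.68  1.58 -0.08]
shift in target frame [ 0.69  1.57 -0.08]
```

```bash
python3 -m inch '0 0 0 0.5 0.9 0 1; 0 0 0 0 0 0 1'
python3 -m inch '0 0 0 0.4 0.6 0 1; 0 0 0 0 0 0 1'
python3 - <<'E'
from h import *
delta(*pose([.4700,-.1073,.075],30,.023))
E
```

```text
clock: 22.25
eef_pos: [0.469, -0.1186, 0.0559]
tool_rot: [0.629, 0.323, -0.594, -0.384]
ft_force: [-0.2, -0.2, -5.4]
grip_width: 0.0401
clock: 22.5
eef_pos: [0.469, -0.1186, 0.0559]
tool_rot: [0.629, 0.323, -0.594, -0.384]
ft_force: [-2.9, 3.1, 2.4]
grip_width: 0.0397
t 22.5 j [ 0.09  0.41 -0.3   0.96 -0.51  0.22] w 0.0397 F [-2.9  3.1  2.4] p [ 0.469  -0.1186  0.0559]
turn deg [ 0.   -0.1   0.06] shift mm [0.25 0.74 0.13]
shift in target frame [0.25 0.74 0.13]
```

```bash
python3 -m inch '0 0 0 0 0 0 0.5; 0 0 0 0 0 0 0.3; 0 0 0 0 0 0 0; 0 0 0 0 0 0 0; 0 0 0 0 -15 0 0; 0 0 0 0 -30 0 0; 0 0 0 0 -30 0 0; 0 0 0 0 -30 0 0; 0 0 0 0 0 0 0'
python3 - <<'E'
from h import *
delta(*pose([.4955,.0105,.075],30,-.08))
d=bot.camera('side'); C=(.470,-.108,.075)
v=cv2.resize(d['color'],None,fx=8,fy=8,interpolation=cv2.INTER_CUBIC)
q=(proj(d,hexpts(*C,YAW))+.5)*8
for i in range(6): cv2.line(v,q[i].astype(int),q[i+6].astype(int),(0,255,0),1)
cv2.imwrite(f'pics/pv_5.png',v[170*8:225*8,298*8:376*8])
e=bot.camera('top'); cv2.imwrite('pics/t5.png',e['color'])
E
```

```text
clock: 23.62
eef_pos: [0.476, -0.0655, 0.1478]
tool_rot: [0.63, 0.325, -0.592, -0.383]
ft_force: [-0.3, 1.0, -0.4]
grip_width: 0.0854
t 23.62 j [ 0.2   0.34 -0.13  1.26 -0.5   0.34] w 0.0854 F [-0.3  1.  -0.4] p [ 0.476  -0.0655  0.1478]
turn deg [ 0.24 -0.14  0.16] shift mm [103.76 -55.34 -11.97]
shift in target frame [103.57 -55.68 -12.  ]
```

View pics/pv_5.png

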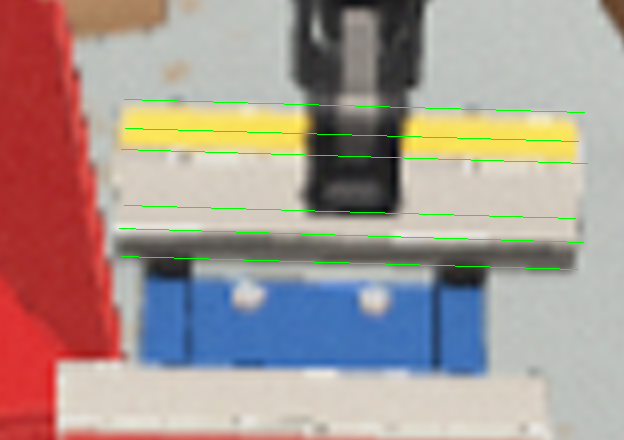

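View pics/t5.png

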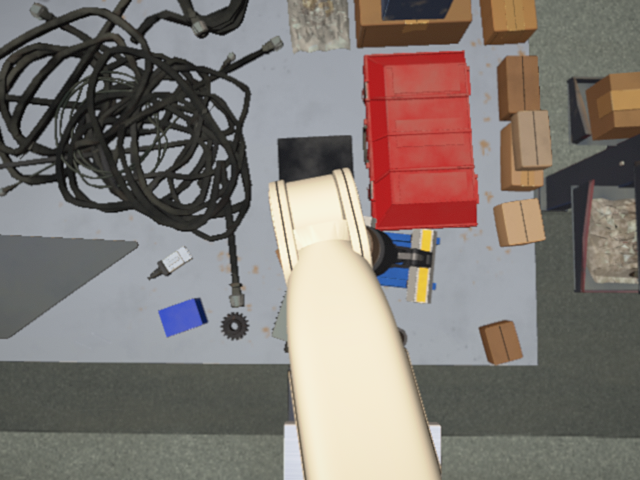

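```bash
python3 -m inch '0 0 0 15 -8 -2 0; 0 0 0 22 -12 -2.5 0; 0 0 0 25 -13 -2.5 0; 0 0 0 25 -13 -2.5 0; 0 0 0 16.5 -9.5 -2.5 0; 0 0 0 0 0 0 0; 0 0 0 0 0 0 0'
python3 - <<'E'
from h import *
delta(*pose([.4945,.0105,.075],30,.023))
E
```

```text
clock: 24.6
eef_pos: [0.4973, 0.0486, 0.1424]
tool_rot: [0.629, 0.323, -0.594, -0.384]
ft_force: [-0.2, 0.4, 0.4]
grip_width: 0.0857
t 24.6 j [ 0.39  0.47  0.04  1.41 -0.46  0.55] w 0.0857 F [-0.2  0.4  0.4] p [0.4973 0.0486 0.1424]
turn deg [-0.08 -0.09  0.05] shift mm [  0.52 100.49  -1.09]
shift in target frame [  0.61 100.49  -0.95]
```

```bash
python3 -m inch '0 0 0 0.5 15 -0.5 0; 0 0 0 0 16 -0.5 0; 0 0 0 0 16 0 0; 0 0 0 0 16 0 0; 0 0 0 0 15 0 0; 0 0 0 0 12 0 0; 0 0 0 0 8 0 0; 0 0 0 0 2.5 0 0; 0 0 0 0 0 0 0'
python3 - <<'E'
from h import *
d=bot.camera('side');cv2.imwrite('pics/r1.png',cv2.resize(d['color'][160:260,280:400],None,fx=6,fy=6,interpolation=cv2.INTER_CUBIC))
delta(*pose([.4945,.0105,.075],30,.023))
E
```

```text
clock: 25.72
eef_pos: [0.4939, -0.0003, 0.0554]
tool_rot: [0.629, 0.323, -0.594, -0.384]
ft_force: [-0.0, -0.1, -0.8]
grip_width: 0.0857
t 25.77 j [ 0.31  0.51 -0.14  1.15 -0.48  0.46] w 0.0858 F [1.2 0.3 0.3] p [ 4.941e-01 -2.000e-04  5.560e-02]
turn deg [-0.   -0.1   0.11] shift mm [-0.49  0.86  0.6 ]
shift in target frame [-0.49  0.86  0.6 ]
```

View pics/r1.png

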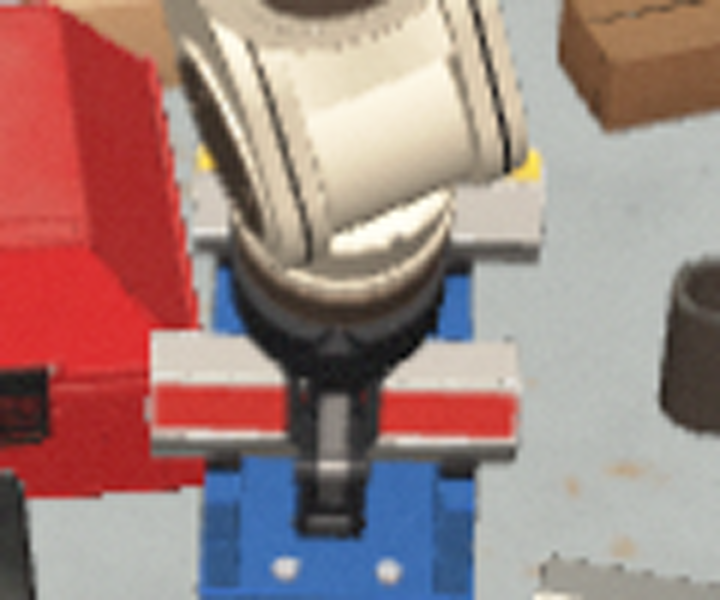

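```bash
python3 -m inch '0 0 0 0 0 0 0.5; 0 0 0 0 0 0 0.7; 0 0 0 0 0 0 1; 0 0 0 0 0 0 1; 0 0 0 0 0 0 1'
python3 -m inch '0 0 0 -2 -3.5 0 1; 0 0 0 -4 -6.9 0 1; 0 0 0 -5 -8.7 3 1; 0 0 0 -5 -8.7 4 1; 0 0 0 -4 -6.9 3 1; 0 0 0 0 0 0 1'
python3 - <<'E'
from h import *
delta(*pose([.4855,.0115,.075],30,.023))
d=bot.camera('side');cv2.imwrite('pics/r2.png',cv2.resize(d['color'][160:260,280:400],None,fx=6,fy=6,interpolation=cv2.INTER_CUBIC))
E
```

```text
clock: 26.4
eef_pos: [0.4941, -0.0002, 0.056]
tool_rot: [0.629, 0.324, -0.593, -0.384]
ft_force: [-0.9, 0.9, 5.4]
grip_width: 0.0396
clock: 27.15
eef_pos: [0.4841, 0.0009, 0.0962]
tool_rot: [0.629, 0.324, -0.593, -0.384]
ft_force: [0.5, -0.3, -5.6]
grip_width: 0.0402
t 27.15 j [ 0.32  0.45 -0.12  1.23 -0.47  0.47] w 0.0402 F [ 0.5 -0.3 -5.6] p [0.4841 0.0009 0.0962]
turn deg [ 0.05 -0.13  0.14] shift mm [19.81 36.07 -0.3 ]
shift in target frame [19.9  36.02 -0.37]
```

View pics/r2.png

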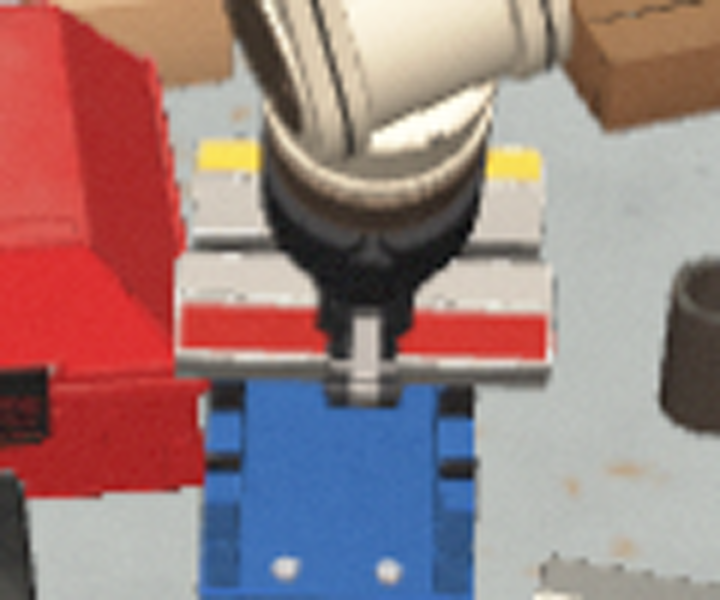

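```bash
python3 -m inch '0 0 -5 2 -0.1 0 1; 0 0 -10 4 -0.35 0 1; 0 0 -10 4 -0.35 0 1; 0 0 -10 4 -0.35 0 1; 0 0 -10 4 -0.35 0 1; 0 0 -10 4 -0.35 0 1; 0 0 -5 2 -0.1 0 1; 0 0 0 0 0 0 1; 0 0 0 0 0 0 1'
python3 - <<'E'
from h import *
delta(*pose([.4855,.0115,.075],-30,.023))
d=bot.camera('side');cv2.imwrite('pics/r3.png',cv2.resize(d['color'][160:260,280:400],None,fx=6,fy=6,interpolation=cv2.INTER_CUBIC))
E
```

```text
clock: 28.32
eef_pos: [0.4858, 0.0234, 0.0951]
tool_rot: [-0.383, -0.594, 0.323, 0.629]
ft_force: [0.5, 0.3, -6.0]
grip_width: 0.0397
t 28.32 j [-0.29  0.37 -0.25  1.07  0.51 -0.22] w 0.0397 F [ 0.5  0.3 -6. ] p [0.4858 0.0234 0.0951]
turn deg [ 0.02 -0.06 -0.04] shift mm [-20.26  34.48  -0.82]
shift in target frame [-20.29  34.47  -0.81]
```

View pics/r3.png

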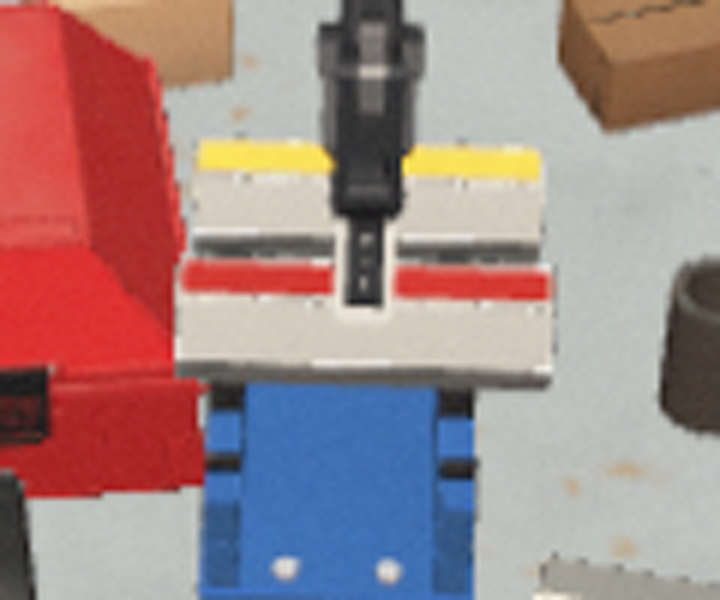

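Red is on top. Lower it: down at φ=-30 is (-5, +8.66) per 10 mm.

```bash
python3 -m inch '0 0 0 -3 5.2 0 1; 0 0 0 -4 6.9 0 1; 0 0 0 -4 6.9 0 1; 0 0 0 -3 5.2 0 1; 0 0 0 -2 3.5 0 1; 0 0 0 0 0 0 1'
python3 -m inch '0 0 0 -1 1.7 0 1; 0 0 0 -1 1.7 0 1; 0 0 0 0 0 0 1'
python3 - <<'E'
from h import *
delta(*pose([.4855,.0115,.075],-30,.023))
E
```

```text
clock: 29.12
eef_pos: [0.4858, 0.0236, 0.0631]
tool_rot: [-0.383, -0.594, 0.322, 0.63]
ft_force: [0.3, 0.4, -6.2]
grip_width: 0.0397
clock: 29.5
eef_pos: [0.486, 0.0235, 0.0594]
tool_rot: [-0.383, -0.594, 0.322, 0.629]
ft_force: [0.3, -0.4, -5.3]
grip_width: 0.0398
t 29.5 j [-0.29  0.41 -0.29  0.98  0.51 -0.22] w 0.0398 F [ 0.3 -0.4 -5.3] p [0.486  0.0235 0.0594]
turn deg [ 0.06 -0.08  0.1 ] shift mm [-2.64  3.48 -0.67]
shift in target frame [-2.64  3.49 -0.67]
```

```bash
python3 -m inch '0 0 0 -0.6 0.8 0 1; 0 0 0 -0.6 0.8 0 1; 0 0 0 0 0 0 1'
python3 -m inch '0 0 0 -0.5 0.9 0 1; 0 0 0 0 0 0 1'
python3 -m inch '0 0 0 -0.5 0.9 0 1; 0 0 0 0 0 0 1'
```

```text
clock: 29.88
eef_pos: [0.486, 0.0233, 0.0574]
tool_rot: [-0.383, -0.594, 0.322, 0.629]
ft_force: [-0.0, 0.2, -5.4]
grip_width: 0.0399
clock: 30.12
eef_pos: [0.486, 0.0234, 0.0564]
tool_rot: [-0.383, -0.594, 0.322, 0.629]
ft_force: [-0.0, -0.5, -5.9]
grip_width: 0.0399
clock: 30.38
eef_pos: [0.4862, 0.0234, 0.0561]
tool_rot: [-0.383, -0.595, 0.322, 0.629]
ft_force: [-3.2, -1.8, 1.5]
grip_width: 0.0397
```

Contact at the seated height (56 mm TCP, as with yellow). Release and retract.

```bash
python3 -m inch '0 0 0 0 0 0 0.5; 0 0 0 0 0 0 0.3; 0 0 0 0 0 0 0; 0 0 0 0 0 0 0; 0 0 0 0 -15 0 0; 0 0 0 0 -30 0 0; 0 0 0 0 -30 0 0; 0 0 0 0 -30 0 0; 0 0 0 0 -30 0 0; 0 0 0 0 0 0 0'
python3 - <<'E'
from h import *
o=bot.get_obs(); print(o['joint_pos'],o['eef_pos'])
# away: straight up in world then -x
R=Ro.from_quat(o['tool_rot']).as_matrix(); print('up100',R.T@[0,0,100],'-x100',R.T@[-100,0,0],'-y100',R.T@[0,-100,0])
E
```

```text
clock: 31.62
eef_pos: [0.4809, -0.0453, 0.1739]
tool_rot: [-0.385, -0.595, 0.321, 0.628]
ft_force: [0.0, 0.4, -0.5]
grip_width: 0.0858
[-0.42480564  0.33706013 -0.06821855  1.3430112   0.49585095 -0.37027976] [ 0.48091556 -0.04532228  0.17394698]
up100 [ 50.04605712 -86.57456215  -0.48719133] -x100 [-8.47574954 -5.45944138 99.49048281] -y100 [-86.1600478  -49.74977074 -10.07007821]
```

Raise 70 mm, then pull back out of both camera views.

```bash
python3 -m inch '0 0 0 15 -26 0 0; 0 0 0 20 -35 0 0; 0 0 0 -40 -23 -5 0; 0 0 0 -40 -23 -5 0; 0 0 0 -40 -23 -5 0; 0 0 0 -40 -23 -5 0; 0 0 0 -40 -23 -5 0; 0 0 0 0 0 0 0; 0 0 0 0 0 0 0'
python3 - <<'E'
from h import *
o=bot.get_obs();print(o['clock'],o['eef_pos'],o['joint_vel'].round(3))
for c in('top','side'):
    d=bot.camera(c); cv2.imwrite(f'pics/fin_{c}.png',d['color'])
    s=5 if c=='top' else 6
    v=cv2.resize(d['color'],None,fx=s,fy=s,interpolation=cv2.INTER_CUBIC)
    for C in((.470,-.1075,.075),(.487,.0113,.075)):
        q=(proj(d,hexpts(*C,YAW))+.5)*s
        for i in range(6): cv2.line(v,q[i].astype(int),q[i+6].astype(int),(0,255,0),1)
    cv2.imwrite(f'pics/finz_{c}.png',v[205*s:310*s,330*s:450*s] if c=='top' else v[170*s:265*s,290*s:385*s])
    for n in ['pinion','part_box_blue','box_black','part_carton_l','lane_0']:
        for x in bot.spot_point(n,c)[:2]: print(c,n,round(x['conf'],2),np.round(x['point'],1), onplane(d,x['point'],.075 if n=='lane_0' else 0).round(3))
E
```

```text
clock: 32.75
eef_pos: [0.4812, -0.2755, 0.2406]
tool_rot: [-0.382, -0.594, 0.322, 0.63]
ft_force: [0.1, -0.4, -0.6]
grip_width: 0.0854
32.75 [ 0.48119352 -0.27548537  0.240589  ] [ 0.019 -0.028 -0.007  0.005 -0.    -0.004]
top pinion 0.56 [231.5 324.3] [0.351 0.268]
top part_box_blue 0.65 [188.6 316.2] [0.367 0.357]
top box_black 0.6 [316.1 169.4] [0.675 0.096]
top part_carton_l 0.62 [296.6 257.7] [0.489 0.136]
top lane_0 0.59 [360.9 256.3] [0.489 0.009]
top lane_0 0.59 [317.8 171.3] [0.655 0.094]
side pinion 0.92 [416.2 326.7] [0.341 0.256]
side pinion 0.59 [260.8 278.2] [0.67  0.096]
side part_box_blue 0.89 [410.5 369.6] [0.371 0.364]
side box_black 0.86 [261.3 278.5] [0.669 0.097]
side part_carton_l 0.64 [344.6 285.5] [0.482 0.129]
side lane_0 0.92 [340.6 226.2] [0.483 0.013]
side lane_0 0.76 [338.  192.1] [ 0.478 -0.11 ]
```

View pics/finz_top.png

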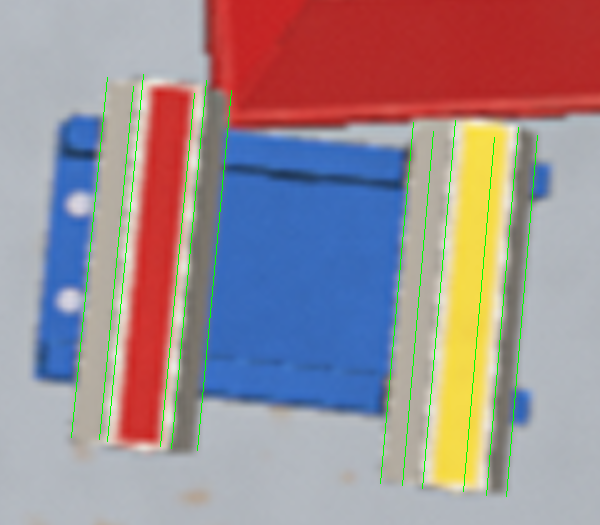

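View pics/finz_side.png

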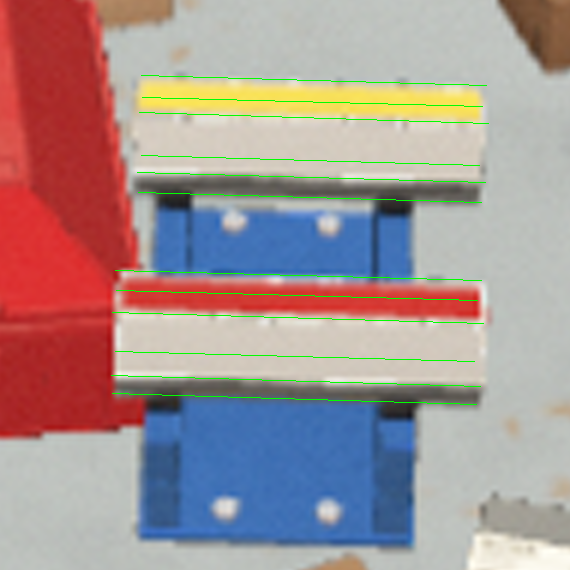

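View pics/fin_top.png

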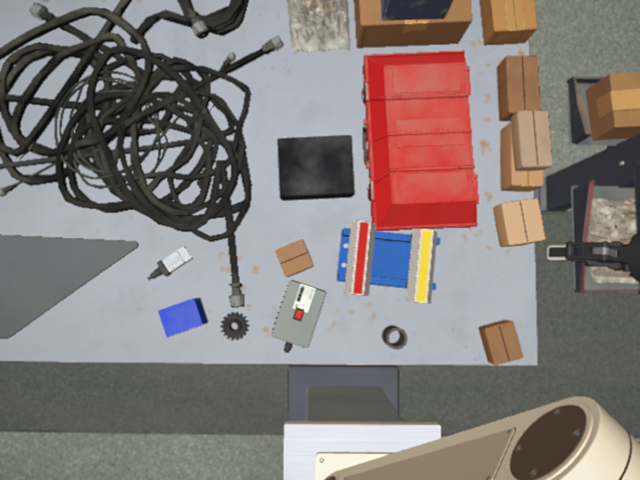

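```bash
python3 - <<'E'
from h import *
print(bot.job_done()); print(bot.get_obs()['clock'])
E
```

```text
the job is handed in; nothing more can be done
None
the job is handed in; nothing more can be done
```

Both bars are lying down in their saddles, one in each lane, with their painted flats facing up. I handed the job in at about 33 s of the 67 s allowed. The hand-in reports no verdict.

- **Yellow bar:** I turned it two flats. On the first set-down its far end caught on the red toolbox and stayed a few millimetres high, with side and upward forces of about 15 N. I gripped it again, moved it about 8 mm toward the robot, and it dropped level. The second turn then set down cleanly.
- **Red bar:** I turned it one flat, first moving it about 9 mm toward the robot so it would clear the toolbox.
- **Last checks:** In both final pictures the edges of each bar match the seated model at 75 mm height and along the lane. Contact at the final set-downs came at the expected height, with light forces.
- **Distance from the lane centres:** By the beams in the side picture, the bars sit about 8 mm (red) and 10 mm (yellow) from their lane centres along the lane. The network points put it at about 7 mm or less. Both are inside the 20 mm allowed.
- **Other loose things:** The pinion, both boxes and the carton show no visible movement. Their detected positions agree with the start to within about 15 mm, and the detector itself varies by about that much between views.
- **Robot:** The arm was clear of everything at the end, with its fingers about 0.17 m from the nearest bar.

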